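# Slide a freezer box into its rack and shut the gate

### The job

Slide the loose freezer box across the bench, over the threshold and into the open end of the steel freezer rack, keeping it flat, and push it fully home so that it stands tight behind the box already stored there and both stand hard against the back of the rack. Then swing the rack's gate fully shut across the opening, and leave the other things on the bench where they are.

Things in the scene. Friction and masses are not known exactly. Their poses are not given: they have to be found in the camera images.
- freezer_box: The loose box to put away: a closed, square, off-white plastic freezer box with a lid, 132 x 132 x 52 mm high, vertical corners rounded to 8 mm radius, 0.25 to 0.5 kg, lying flat on the black bench. Too wide to grasp. Its origin is the centre of its underside, z up; x and y are normal to its sides. Being square, it may go in any of the four ways round.
- stored_box: An identical box already in the inner place of the rack, loose, standing 1 to 30 mm short of the back stop; pushing the other box against it moves it along. Origin and axes as for the other box. At home its origin is at x = +68 mm in the rack's frame.
- rack: Low freezer rack of bright steel sheet, fixed to the bench, holding two boxes one behind the other: 269 mm long, 145 wide, 67 high. Origin: centre of its footprint on the bench; x points inward from the open end (x = -132 mm) to the back stop (face at x = +134 mm), z up. Floor 3 mm thick. With both boxes home the outer one's origin is at x = -64, y = 0 mm, its near side 2 mm inside the open end.
- mouth (a point): Centre of the rack's open end, on the floor's edge (rack frame x = -132, y = 0, z = 3 mm), axes as the rack's. A sloping threshold 18 mm long rises to it from the bench. Clear width 141 mm between 2 mm side walls with windows; clear height 62 mm. The top is open but for flanges 10 mm inward along the walls and two cross straps, the first 125 mm inside.
- gate (a joint): Opening angle of the rack's gate (rad): 0 = shut across the open end, grows as it swings outward, to a stop at 2.4. A plain steel strip 3 mm thick, 30 mm high (17 to 47 mm above the bench), reaching 142 mm from its upright hinge. The hinge is a little stiff (about 0.04 N m), so the gate stays where it is left; there is no latch.
- gate_hinge (a point): Axis of the gate's hinge at the gate's mid-height, beside the open end (rack frame x = -140, y = -73.5, z = 32 mm), on the outer side seen from the robot. At opening angle q the gate points from here along (-sin q, cos q) in the rack's x, y. Turns with the gate: its y axis points along the gate.
- gate_edge (a point): Rolled free edge of the gate (7 mm thick), 139 mm from the hinge, at mid-height (32 mm above the bench).
- reagent_bottle: Bystander: round screw-cap bottle 86 mm in diameter, 158 mm high. Origin at the centre of its underside. Leave alone.
- tube_rack: Bystander: rack with eight capped tubes, 70 x 135 mm, 118 mm high. Origin at the centre of its underside. Leave alone.
- slide_case: Bystander: flat oblong slide case, grey, 80 x 140 mm, 34 mm high. Origin at the centre of its underside. Leave alone.
- pipette: Bystander: hand pipette lying on the bench, 276 mm long, 30 mm high. Origin under the middle of its handle part, x along it towards the plunger. Leave alone.
There are look-alikes about, which are no part of the job. Leave any brown or pink look-alike of the freezer_box alone.

How it is judged:
By the outcome, as a careful person would: the job done as asked, in the order asked, and still so for the second after the job is handed in, with the robot touching nothing.
It also fails if it takes over 72 s, if anything falls off the work surface, if the arm or the gripper's body presses on something with over 40 N, if the wrist force passes 120 N, or if a joint passes its speed limit or range.

### The arm

A 7-joint arm with a two-finger parallel gripper is mounted at the origin on the work surface. World frame = base frame: x ahead of the robot, y to its left, z up, the work surface at z = 0. Lengths are in m, angles in degrees, forces in N, time in s.
With the tool pointing down it reaches from about 0.425 to 0.95 m from the base axis. Payload 4.7 kg.
Tool frame: the origin (TCP) lies between the finger pads; the fingertips stand 14 mm ahead of it and the grasp point (between the pads) lies 5 mm behind it; z points along the fingers, y is the line along which they close (so a half turn about z gives the same grasp; the last joint's range is limited). The gripper opens to 87 mm and grips with 3 to 60 N. Pads are 19 mm wide; open, the fingers measure 117 mm over their backs; the gripper's body (75 mm by 190 mm) begins 51 mm behind the grasp point.
Start: joints at [71.052, 26.849, -2.785, 87.806, 1.381, 65.374, -4.715], TCP at [0.201, -0.644, 0.237] pointing down, gripper open.
Joint ranges: [-148.3, 148.3], [-19.14, 114.17], [-79.39, 73.82], [5.75, 140.21], [-59.74, 239.74], [12.07, 113.84], [-152.46, 152.46]. Speed limits (degrees/s): [147.25, 147.25, 180, 180, 180, 180, 180].

### API

Orientations are given as [roll, pitch, yaw] about the fixed x, y, z axes, in that order (R = Rz(yaw) Ry(pitch) Rx(roll)).
In Python, from cell import status, cams, env gives the robot as it stands.
- The arm moves only by the tool jog_arm, never from a script. Its argument "steps" is a list of rows, each an object of numbers: "x", "y", "z": the shift along the tool's x, y, z in mm; "turn": the turn about the tool's z in degrees; "hand": the closure in counts, from 0 (fully open) to 255 (shut). In form: [{"x": .., "y": .., "z": .., "turn": .., "hand": ..}, ...]. A call has 1 to 12 rows; each row is the pose to reach, as a shift and turn from the pose commanded when the call began, along the tool's axes at that moment; what a row does not reach only later rows make up. A row lasts 1/8 s, in which the tool goes at most 62.5 mm and 10.7 degrees, less where a joint would pass 70% of its speed; a pose out of reach is approached as far as the arm can. A call with a gripper value outside its range is refused whole. The fingers move at their own pace and stop on an object; "grip_force" is the grip in N (left out, the last holds). Time passes only in rows, so rows that repeat a pose let the fingers close. It gives the time, the measured TCP pose, the force, the opening and the grip force at its end, in the units of the state.
- status.observe(): the state, without advancing time (a new reading comes with each control period).
- cams.snapshot(name): name is "scene" or "top" or "wrist"; returns (picture, depth): 480x640x3 uint8, red, green, blue; 480x640 float32, m along the optical axis (not along the pixel's ray), 0 where there is no reading.
- cams.get_calibration(name): a dict with "mtx" (3x3 intrinsics, pixels), "k1" (the pictures are not rectified: a ray, as slopes to the right and down, at radius r is drawn at 1 + k1 r^2 times it, then the intrinsics apply), "extrinsics" (4x4, takes a point from camera to world coordinates); the wrist camera has in their place "tool_from_camera" (4x4, takes a point from camera to tool coordinates, whose origin is the TCP and whose axes are the flange's). Camera axes: x right, y up, looking along -z (the intrinsics and any distortion apply to the point x, -y, -z); pixel columns grow to the right and rows downward; lengths in m; the calibration is good to about 2 mm. A picture is of the moment at which its call begins: read the wrist's pose just before it. get_calibration takes no time and is no camera call.
- env.job_done(): hands the job in; it is judged then, once.
The state is a dict: "time": time; "joints": joint angles; "joint_velocities": joint speeds; "joint_efforts": joint torques, N m; "tool_pos": TCP position; "tool_rot": TCP orientation; "ft_force": force on the tool from outside, world axes, zero at the start; "wrist_torque": the same for the moment, N m; "grip_width": finger opening in m; "gripper_force": force on a finger pad.
Only numpy, scipy, OpenCV 4.12 (cv2) and the standard library are available. Lean on these libraries where they do the work, as an engineer would, in place of code of your own. Each camera call takes 0.05 s, during which the arm holds its last target. There are 200 camera calls.

## Working session

There is one attempt and no reset: what is moved stays moved. The work goes in short steps, Python scripts to look and compute and a tool call to move; the robot and the scene stay as the last step left them, time stands still between calls to the robot, and variables do not carry over. Pictures are saved under pics/ and viewed, at most 10 in all, crops included, and the job is handed in when it is done.

Besides the shell and the picture viewer there is one more tool, called after "Call:" as name(argument=value, ...), one argument or row to a line, values as JSON. jog_arm: Moves the arm, as the interface text tells. Its arguments: {"type":"object","properties":{"steps":{"type":"array"},"grip_force":{"type":"number"}},"required":["steps"]}

```bash
mkdir -p pics; ls; python3 - <<'E'
from cell import status,cams
import cv2,numpy as np
print(status.observe())
for n in("scene","top"):
    p,d=cams.snapshot(n); cv2.imwrite(f"pics/{n}0.png",p[:,:,::-1]); np.save(f"pics/{n}0d.npy",d); print(n,cams.get_calibration(n))
print(cams.get_calibration("wrist"))
E
```

```text
pics
{'time': 0.0, 'joints': array([71.05120377, 26.89571819, -2.78199237, 87.87388623,  1.38162309,
       65.37318169, -4.71676054]), 'joint_velocities': array([ 0.0388783 ,  0.03519146, -0.02612754,  0.07306529, -0.01540169,
        0.03270956, -0.00467008]), 'joint_efforts': array([ 7.75230887e-05, -5.07975268e+01, -8.04877561e-02, -2.36154163e+01,
       -6.14374364e-02,  3.78722639e-02,  1.49927500e-04]), 'tool_pos': array([ 0.2004654 , -0.64395397,  0.23551675]), 'tool_rot': array([-1.79890930e+02,  5.72861015e-03,  1.72917275e+01]), 'ft_force': array([ 0.88632872, -0.27232584,  0.00650687]), 'wrist_torque': array([ 0.01642198, -0.01215853, -0.03020825]), 'gripper_force': 0.0, 'grip_width': 0.08741876250476921}
scene {'mtx': array([[515.32956989,   0.        , 320.74856752],
       [  0.        , 515.32956989, 239.89940303],
       [  0.        ,   0.        ,   1.        ]]), 'k1': -0.14652245386093088, 'extrinsics': array([[-0.42559427, -0.69460762,  0.57999118,  1.32021131],
       [ 0.90470817, -0.31293701,  0.28909092,  0.31965193],
       [-0.01930405,  0.64775819,  0.76
[... 392 characters left out ...]
00189882, -0.08973055],
       [-0.0054595 ,  0.14537208,  0.98936199,  1.36058773],
       [ 0.        ,  0.        ,  0.        ,  1.        ]])}
{'mtx': array([[411.78607492,   0.        , 316.07253941],
       [  0.        , 411.78607492, 236.2207011 ],
       [  0.        ,   0.        ,   1.        ]]), 'k1': -0.05970644852800867, 'tool_from_camera': array([[ 6.13443983e-04,  9.62003964e-01,  2.73034791e-01,
         7.34105234e-02],
       [ 9.99999786e-01, -5.28360341e-04, -3.85149121e-04,
         7.32373077e-04],
       [-2.26254226e-04,  2.73034969e-01, -9.62004082e-01,
        -1.47781505e-01],
       [ 0.00000000e+00,  0.00000000e+00,  0.00000000e+00,
         1.00000000e+00]])}
```

View pics/top0.png

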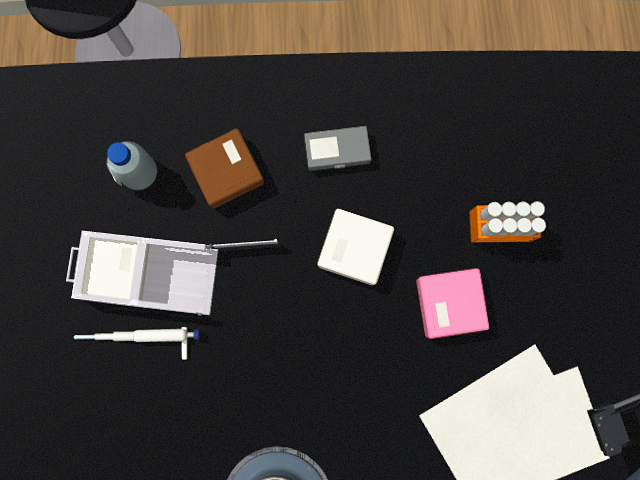

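View pics/scene0.png

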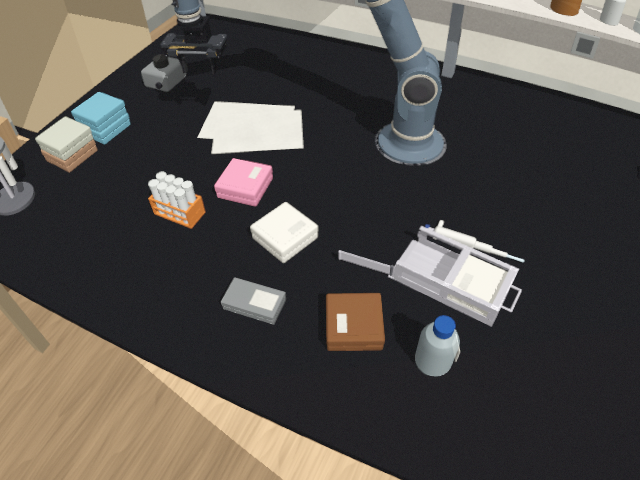

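The top view shows the loose white box at (356,246), the rack at about (78..215, 232..314) with its mouth on the right, and the gate running from (210,247) to (277,241). The brown and pink boxes are look-alikes. The scene view agrees. Next I'll measure these.

```bash
cat > h.py <<'E'
import numpy as np,cv2
from cell import status,cams
from scipy.spatial.transform import Rotation as R
def ext(n):
    c=cams.get_calibration(n)
    if n!="wrist": return c,c["extrinsics"]
    s=status.observe(); T=np.eye(4); T[:3,:3]=R.from_euler("xyz",s["tool_rot"],degrees=True).as_matrix(); T[:3,3]=s["tool_pos"]
    return c,T@c["tool_from_camera"]
def rays(c,E,px):
    px=np.asarray(px,float).reshape(-1,1,2)
    q=cv2.undistortPoints(px,c["mtx"],np.array([c["k1"],0,0,0,0.]))[:,0]
    return np.c_[q[:,0],-q[:,1],-np.ones(len(q))]@E[:3,:3].T
def plane(c,E,px,z):
    d=rays(c,E,px); o=E[:3,3]
    return o+d*((z-o[2])/d[:,2])[:,None]
def quad(mask):
    cs,_=cv2.findContours(mask.astype(np.uint8),cv2.RETR_EXTERNAL,cv2.CHAIN_APPROX_NONE)
    return max(cs,key=cv2.contourArea)
def rect(c,E,cnt,z):
    P=plane(c,E,cnt.reshape(-1,2),z)[:,:2]
    (m,wh,a)=cv2.minAreaRect((P*1000).astype(np.float32))
    return np.array(m),np.array(wh),a
E
cat > m.py <<'E'
from h import *
im=cv2.imread("pics/top0.png"); d=np.load("pics/top0d.npy"); c,E=ext("top")
def pts(u0,v0,u1,v1):
    v,u=np.mgrid[v0:v1,u0:u1]; u=u.ravel();v=v.ravel(); z=d[v,u]
    P=E[:3,3]+rays(c,E,np.c_[u,v])*z[:,None]; return P[z>0],np.c_[u,v][z>0]
# box: top surface by depth
P,uv=pts(300,190,412,300)
k=(P[:,2]>.045)&(P[:,2]<.06); print("top z",np.median(P[k,2]))
m=np.zeros(im.shape[:2],np.uint8); m[uv[k][:,1],uv[k][:,0]]=1
k2=cv2.morphologyEx(m,cv2.MORPH_OPEN,np.ones((5,5)))
print("box",rect(c,E,quad(k2),.052))
# rack top
P,uv=pts(60,222,222,322)
k=(P[:,2]>.058)&(P[:,2]<.075); m[:]=0; m[uv[k][:,1],uv[k][:,0]]=1
m=cv2.morphologyEx(m,cv2.MORPH_CLOSE,np.ones((9,9))); m=cv2.morphologyEx(m,cv2.MORPH_OPEN,np.ones((7,7)))
print("racktop",rect(c,E,quad(m),.067))
print("rack corners by eye",plane(c,E,[[82,232],[217,249],[211,314],[73,298]],.067))
print("gate ends",plane(c,E,[[210,247],[277,241]],.047))
P,uv=pts(85,240,133,295);k=(P[:,2]>.045)&(P[:,2]<.06);print("stored",np.median(P[k],0), P[k].min(0),P[k].max(0))
for n,z,b in(("pip",.02,(70,322,205,362)),("bottle",.1,(100,130,160,195)),("case",.034,(300,120,375,175))):
    P,_=pts(*b);k=P[:,2]>.012;print(n,P[k].min(0),P[k].max(0))
E
python3 m.py
```

```text
top z 0.051976485198966915
box (array([ 535.96972656, -180.95776367]), array([131.5138855 , 131.30580139]), 70.07854461669922)
racktop (array([499.71420288, 335.63275146]), array([158.00918579, 145.074646  ]), 82.32262420654297)
rack corners by eye [[0.57779513 0.40211917 0.067     ]
 [0.53424068 0.11114763 0.067     ]
 [0.39880381 0.12422412 0.067     ]
 [0.43736269 0.41798237 0.067     ]]
gate ends [[ 0.54158017  0.12925448  0.047     ]
 [ 0.55095832 -0.01400753  0.047     ]]
stored [0.5012208  0.34575237 0.05504932] [0.44434022 0.29382985 0.04532395] [0.56285881 0.39879979 0.05997499]
pip [0.30749842 0.15828051 0.01200999] [0.37146164 0.43390101 0.03787823]
bottle [0.67991406 0.25593394 0.01214761] [0.76643605 0.34411056 0.16409289]
case [ 0.71367842 -0.22301521  0.01202756] [ 0.80520841 -0.07630883  0.04387256]
```

```bash
cat >> h.py <<'E'
def go(x,y,z,yaw):
    s=status.observe(); p=s["tool_pos"]; M=R.from_euler("xyz",s["tool_rot"],degrees=True).as_matrix()
    dl=M.T@(np.array([x,y,z])-p)*1000; t=-(yaw-s["tool_rot"][2]); t=(t+180)%360-180
    print("shift",dl.round(1),"turn",round(t,1),"r",np.hypot(x,y))
E
python3 - <<'E'
from h import *
d=np.load("pics/top0d.npy"); c,E=ext("top")
v,u=np.mgrid[222:325,60:235]; u=u.ravel();v=v.ravel(); z=d[v,u]
P=E[:3,3]+rays(c,E,np.c_[u,v])*z[:,None]
k=(P[:,2]>.062)&(P[:,2]<.072); Q=P[k]
print(k.sum(),np.median(Q[:,2]))
a=np.radians(82.3);
for it in range(3):
    X=np.array([np.cos(a),np.sin(a)]);Y=np.array([-X[1],X[0]])
    s=Q[:,:2]@X;t=Q[:,:2]@Y; mid=(np.percentile(t,1)+np.percentile(t,99))/2
    slopes=[]
    for sg in(1,-1):
        kk=(sg*(t-mid)>.055)
        B=np.linspace(np.percentile(s,10),np.percentile(s,90),14); L=[]
        for b0,b1 in zip(B[:-1],B[1:]):
            q=kk&(s>=b0)&(s<b1)
            if q.sum()>4: L.append((s[q].mean(),(sg*t[q]).max()*sg,np.median(t[q])))
        L=np.array(L); f=np.polyfit(L[:,0],L[:,1],1); f2=np.polyfit(L[:,0],L[:,2],1); slopes.append(f2[0]); print(sg,f,f2, "outer",np.polyval(f,.28),"med",np.polyval(f2,.28))
    a+=np.arctan(np.mean(slopes)); print("yaw",np.degrees(a))
print("s range",np.percentile(s,[0,1,99,100]))
import json
s0=np.percentile(s,1); t0=mid
print("mouth est",X*s0+Y*t0)
go(.6356,-.217,.235,-20); go(.6356,-.217,.036,-20)
E
```

```text
2360 0.06665021306230112
1 [-0.00453958 -0.37626167] [-0.00906171 -0.38076317] outer -0.37753275517922075 med -0.3833004460462072
-1 [-0.00067457 -0.52231373] [ 0.00186258 -0.51678446] outer -0.5225026077073415 med -0.5162629407511674
yaw 82.0937609030604
1 [-0.0005497  -0.37642167] [-0.00609884 -0.38054124] outer -0.3765755839644336 med -0.3822489098264952
-1 [ 0.00285689 -0.5222944 ] [ 0.00392014 -0.51628539] outer -0.5214944710806997 med -0.5151877481676858
yaw 82.03134579876594
1 [ 0.00056918 -0.37643187] [-0.00463953 -0.38066239] outer -0.3762724949426939 med -0.3819614530947674
-1 [ 0.00392692 -0.52229018] [ 0.00467477 -0.51616798] outer -0.5211906431394344 med -0.5148590453029053
yaw 82.03235560606427
s range [0.21062512 0.21545384 0.47932095 0.48231928]
mouth est [0.47400949 0.15120127]
shift [ 542.4 -278.4    1. ] turn 37.3 r 0.6716221854584615
shift [ 542.4 -278.   200. ] turn 37.3 r 0.6716221854584615
```

Call:
jog_arm(
  steps=[
    {"x": 542, "y": -278, "z": 0, "turn": 37, "hand": 80},
    {"x": 542, "y": -278, "z": 0, "turn": 37, "hand": 80},
    {"x": 542, "y": -278, "z": 0, "turn": 37, "hand": 80},
    {"x": 542, "y": -278, "z": 0, "turn": 37, "hand": 80},
    {"x": 542, "y": -278, "z": 0, "turn": 37, "hand": 80},
    {"x": 542, "y": -278, "z": 0, "turn": 37, "hand": 80},
    {"x": 542, "y": -278, "z": 0, "turn": 37, "hand": 80},
    {"x": 542, "y": -278, "z": 0, "turn": 37, "hand": 80},
    {"x": 542, "y": -278, "z": 0, "turn": 37, "hand": 80},
    {"x": 542, "y": -278, "z": 0, "turn": 37, "hand": 80},
    {"x": 542, "y": -278, "z": 0, "turn": 37, "hand": 80},
    {"x": 542, "y": -278, "z": 0, "turn": 37, "hand": 80},
  ],
)

```text
time: 1.6
tool_pos: [0.6348, -0.2187, 0.2359]
tool_rot: [179.9, 0.1, -19.7]
ft_force: [-0.6, -0.9, -0.2]
grip_width: 0.06
gripper_force: 0.0
```

```bash
python3 - <<'E'
from h import *
go(.6348,-.2187,.038,-20)
for f in np.linspace(0,1,6):
    yaw=-20+12.1*f; n=np.radians(-20+12.1*f)
    x=.6074+(.5044-.6074)*f; y=-.207+.025*f+ -.002*np.sin(np.pi*f)
    go(x,y,.038,yaw)
E
```

```text
shift [  0.2  -0.2 197.9] turn 0.3 r 0.6714169568904259
shift [-29.5  -2.  197.9] turn 0.3 r 0.641703794596853
shift [-50.2   1.4 198. ] turn -2.2 r 0.6209787053111109
shift [-71.    4.3 198. ] turn -4.6 r 0.6001203967278811
shift [-92.1   6.6 198. ] turn -7.0 r 0.5790314235328713
shift [-113.4    8.2  198.1] turn -9.4 r 0.5577051598602311
shift [-134.9    9.3  198.1] turn -11.8 r 0.5362306966222653
```

Call:
jog_arm(
  steps=[
    {"x": 0, "y": 0, "z": 60, "turn": 0, "hand": 80},
    {"x": 0, "y": 0, "z": 120, "turn": 0, "hand": 80},
    {"x": 0, "y": 0, "z": 170, "turn": 0, "hand": 80},
    {"x": 0, "y": 0, "z": 198, "turn": 0, "hand": 80},
    {"x": 0, "y": 0, "z": 198, "turn": 0, "hand": 80},
  ],
)

```text
time: 2.22
tool_pos: [0.6324, -0.2197, 0.0361]
tool_rot: [179.9, 0.3, -19.9]
ft_force: [0.8, 0.4, 1.0]
grip_width: 0.0597
gripper_force: 0.0
```

Call:
jog_arm(
  steps=[
    {"x": -15, "y": -1, "turn": 0, "z": 0, "hand": 80},
    {"x": -28, "y": -2, "turn": 0, "z": 0, "hand": 80},
    {"x": -39, "y": 0, "turn": -1, "z": 0, "hand": 80},
    {"x": -50, "y": 1, "turn": -2, "z": 0, "hand": 80},
    {"x": -60, "y": 3, "turn": -3.4, "z": 0, "hand": 80},
    {"x": -71, "y": 4, "turn": -4.6, "z": 0, "hand": 80},
    {"x": -82, "y": 5.5, "turn": -5.8, "z": 0, "hand": 80},
    {"x": -92, "y": 6.6, "turn": -7, "z": 0, "hand": 80},
    {"x": -103, "y": 7.5, "turn": -8.2, "z": 0, "hand": 80},
    {"x": -113, "y": 8.2, "turn": -9.4, "z": 0, "hand": 80},
    {"x": -124, "y": 9, "turn": -10.6, "z": 0, "hand": 80},
    {"x": -124, "y": 9, "turn": -11.8, "z": 0, "hand": 80},
  ],
)

```text
time: 3.72
tool_pos: [0.5135, -0.1841, 0.038]
tool_rot: [-180.0, 0.2, -7.8]
ft_force: [1.9, 0.2, 0.3]
grip_width: 0.0599
gripper_force: 1.0
```

```bash
cat > box.py <<'E'
from h import *
def box(save=None):
    p,d=cams.snapshot("top"); c,E=ext("top")
    if save: cv2.imwrite(save,p[:,:,::-1])
    v,u=np.mgrid[0:480,0:640]; u=u.ravel();v=v.ravel();z=d.ravel()
    P=E[:3,3]+rays(c,E,np.c_[u,v])*z[:,None]
    hs=cv2.cvtColor(p,cv2.COLOR_RGB2HSV).reshape(-1,3)
    k=(z>0)&(P[:,2]>.046)&(P[:,2]<.061)&(hs[:,1]<70)&(hs[:,2]>100)&(P[:,0]>.3)&(P[:,0]<.66)&(P[:,1]>-.3)&(P[:,1]<.15)
    m=k.reshape(480,640).astype(np.uint8); m=cv2.morphologyEx(m,cv2.MORPH_OPEN,np.ones((5,5)))
    m=cv2.morphologyEx(m,cv2.MORPH_CLOSE,np.ones((5,5)))
    b=rect(c,E,quad(m),.052); C=b[0]/1000
    X=np.array([.1375,.9905]);Y=np.array([-.9905,.1375])
    print("box",b,"s-mouth",C@X-.2145,"t off",C@Y+.4487)
if __name__=="__main__":
    import sys; box(sys.argv[1] if len(sys.argv)>1 else None); s=status.observe(); print(s["tool_pos"],s["tool_rot"],s["ft_force"],s["time"])
E
python3 box.py pics/t1.png
```

```text
box (array([ 432.43487549, -125.80161285]), array([ 43.73489761, 109.42507935]), 84.81066131591797) s-mouth -0.2796467021522522 t off 0.0030755340614318505
[ 0.51360216 -0.18422158  0.037786  ] [-179.98724903    0.2450224    -7.80043194] [ 1.16158347 -0.04322659  0.61421081] 3.775
```

Call:
jog_arm(
  steps=[
    {"x": 30, "y": 0, "turn": 0, "z": 0, "hand": 80},
    {"x": 30, "y": 0, "turn": 0, "z": -60, "hand": 80},
    {"x": 20, "y": 20, "turn": -10, "z": -100, "hand": 80},
    {"x": -20, "y": 60, "turn": -20, "z": -120, "hand": 80},
    {"x": -60, "y": 100, "turn": -30, "z": -140, "hand": 80},
    {"x": -92, "y": 130, "turn": -40, "z": -140, "hand": 80},
    {"x": -92, "y": 130, "turn": -50, "z": -140, "hand": 80},
    {"x": -92, "y": 130, "turn": -60, "z": -140, "hand": 80},
    {"x": -92, "y": 130, "turn": -70, "z": -140, "hand": 80},
    {"x": -92, "y": 130, "turn": -80, "z": -140, "hand": 80},
    {"x": -92, "y": 130, "turn": -90, "z": -140, "hand": 80},
    {"x": -92, "y": 130, "turn": -90, "z": -140, "hand": 80},
  ],
)

```text
time: 5.28
tool_pos: [0.4047, -0.3001, 0.177]
tool_rot: [-179.7, -0.1, 82.0]
ft_force: [-0.3, -0.4, 0.4]
grip_width: 0.0595
gripper_force: 0.0
```

```bash
python3 box.py pics/t2.png; python3 -c "
from h import *
p,d=cams.snapshot('wrist');cv2.imwrite('pics/w2.png',p[:,:,::-1]);np.save('pics/w2d.npy',d)
a=cv2.imread('pics/t2.png')
cv2.imwrite('pics/c2.png',cv2.resize(np.hstack([a,p[:,:,::-1]]),(800,300)))"
```

```text
box (array([ 436.26464844, -171.95498657]), array([130.66160583, 131.2827301 ]), 81.16139221191406) s-mouth -0.3248350250396729 t off -0.007063944931030353
[ 0.40505902 -0.30023969  0.17731104] [-1.79764679e+02 -9.01619682e-02  8.19160302e+01] [-0.38487644  0.52012364  0.35269192] 5.325
```

View pics/c2.png

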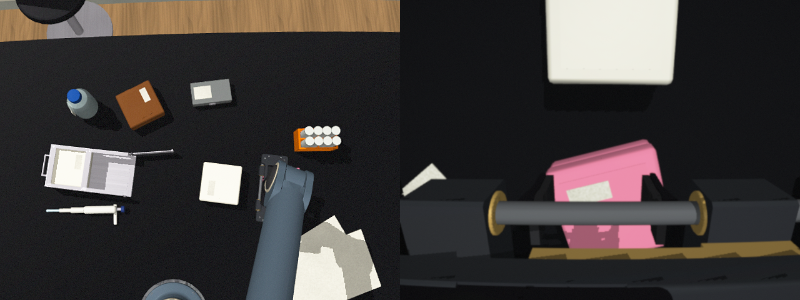

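The left panel (top view) shows the box squared up near (221,183), the gate still open and nothing else moved. The right panel (wrist view) shows the box's near face ahead and the pink box beneath the fingers.

Call:
jog_arm(
  steps=[
    {"x": 35, "y": 12, "z": 0, "turn": 0, "hand": 80},
    {"x": 35, "y": 12, "z": 50, "turn": 0, "hand": 80},
    {"x": 35, "y": 12, "z": 100, "turn": 0, "hand": 80},
    {"x": 35, "y": 12, "z": 130, "turn": 0, "hand": 80},
    {"x": 35, "y": 12, "z": 140, "turn": 0, "hand": 80},
    {"x": 35, "y": 12, "z": 140, "turn": 0, "hand": 80},
  ],
)

```text
time: 6.12
tool_pos: [0.4234, -0.2676, 0.0385]
tool_rot: [-180.0, -0.0, 82.1]
ft_force: [0.2, 0.6, -0.1]
grip_width: 0.0598
gripper_force: 0.0
```

Call:
jog_arm(
  steps=[
    {"x": 18, "y": 0, "turn": 0},
    {"x": 34, "y": -0.5, "turn": 0},
    {"x": 50, "y": -1, "turn": 0},
    {"x": 68, "y": -1.6, "turn": 0},
    {"x": 86, "y": -2.2, "turn": 0},
    {"x": 104, "y": -2.8, "turn": 0},
    {"x": 122, "y": -3.4, "turn": 0},
    {"x": 140, "y": -4, "turn": 0},
    {"x": 158, "y": -4.6, "turn": 0},
    {"x": 176, "y": -5.2, "turn": 0},
    {"x": 194, "y": -6, "turn": 0},
    {"x": 205, "y": -6.5, "turn": 0},
  ],
)

```text
schema error: expected keys x, y, z, turn, hand
```

```bash
python3 box.py pics/t3.png; python3 -c "
from h import *
p,d=cams.snapshot('wrist');cv2.imwrite('pics/w3.png',p[:,:,::-1]);np.save('pics/w3d.npy',d)
a=cv2.imread('pics/t3.png')
cv2.imwrite('pics/c3.png',cv2.resize(np.hstack([a,p[:,:,::-1]]),(800,300)))"
```

```text
box (array([ 436.44650269, -171.84384155]), array([130.35545349, 131.26681519]), 81.54147338867188) s-mouth -0.32469993093872074 t off -0.007228789123535195
[ 0.42401068 -0.26793922  0.03926182] [1.79949016e+02 3.35102158e-02 8.20629555e+01] [-0.42137339 -0.82084825 -0.38190354] 6.175
```

View pics/c3.png

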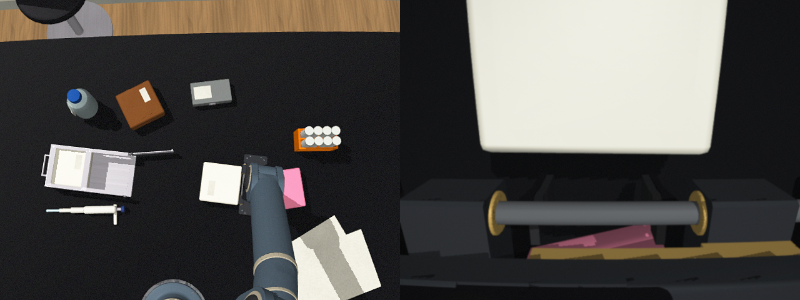

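The push was refused, because it needs all five keys, so nothing moved. The picture shows the fingers between the box and the pink look-alike, close behind the box.

Call:
jog_arm(
  steps=[
    {"x": 18, "y": 0, "z": 0, "turn": 0, "hand": 80},
    {"x": 34, "y": -0.5, "z": 0, "turn": 0, "hand": 80},
    {"x": 50, "y": -1, "z": 0, "turn": 0, "hand": 80},
    {"x": 68, "y": -1.6, "z": 0, "turn": 0, "hand": 80},
    {"x": 86, "y": -2.2, "z": 0, "turn": 0, "hand": 80},
    {"x": 104, "y": -2.8, "z": 0, "turn": 0, "hand": 80},
    {"x": 122, "y": -3.4, "z": 0, "turn": 0, "hand": 80},
    {"x": 140, "y": -4, "z": 0, "turn": 0, "hand": 80},
    {"x": 158, "y": -4.6, "z": 0, "turn": 0, "hand": 80},
    {"x": 176, "y": -5.2, "z": 0, "turn": 0, "hand": 80},
    {"x": 194, "y": -6, "z": 0, "turn": 0, "hand": 80},
    {"x": 205, "y": -6.5, "z": 0, "turn": 0, "hand": 80},
  ],
)

```text
time: 7.72
tool_pos: [0.4452, -0.0631, 0.0391]
tool_rot: [180.0, 0.1, 82.2]
ft_force: [-0.5, -5.0, 3.9]
grip_width: 0.0598
gripper_force: 2.6
```

```bash
python3 box.py pics/t4.png; python3 -c "
from h import *
p,d=cams.snapshot('wrist');cv2.imwrite('pics/w4.png',p[:,:,::-1]);np.save('pics/w4d.npy',d)
a=cv2.imread('pics/t4.png')
cv2.imwrite('pics/c4.png',np.hstack([a[200:450,60:460],cv2.resize(p[:,:,::-1],(400,250))]))"
```

```text
box (array([456.45983887,  31.02516365]), array([ 96.8449707 , 130.32617188]), 84.19783782958984) s-mouth -0.1210063475599289 t off 0.0008424896039962437
[ 0.4453633  -0.06154167  0.0390334 ] [ 1.79962467e+02 -1.17718501e-02  8.22406696e+01] [ 0.35036679 -1.21576176  2.88481949] 7.775
```

View pics/c4.png

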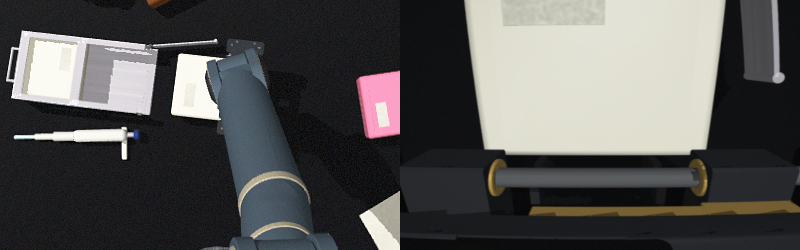

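The left crop shows the box just outside the mouth with its right half hidden by the arm; the right panel shows it flush on the fingers, with the gate edge to the upper right. I'll measure its side edges in the rack frame.

```bash
cat > edge.py <<'E'
from h import *
import sys
def edges(f,cam="top",E=None):
    c=cams.get_calibration("top");E=c["extrinsics"]
    im=cv2.imread(f); hs=cv2.cvtColor(im,cv2.COLOR_BGR2HSV)
    X=np.array([.1375,.9905]);Y=np.array([-.9905,.1375])
    g=cv2.cvtColor(im,cv2.COLOR_BGR2GRAY).astype(np.float32)
    def scan(s,z,lo,hi):  # brightness profile across at height z
        t=np.arange(lo,hi,.0005); W=np.array([.0,.0])+np.outer(np.full(len(t),s+.2145),X)+np.outer(t-.4487,Y)
        P=np.c_[W,np.full(len(t),z)]; q=(P-E[:3,3])@E[:3,:3]; a=np.c_[q[:,0],-q[:,1]]/-q[:,2:3]
        r2=(a**2).sum(1)*c["k1"]+1; a=a*r2[:,None]; u=a@np.diag([c["mtx"][0,0],c["mtx"][1,1]])+c["mtx"][:2,2]
        return t,cv2.remap(g,u[:,0].astype(np.float32),u[:,1].astype(np.float32),cv2.INTER_LINEAR).ravel()
    return scan
sc=edges(sys.argv[1]); L=[]
for s in eval(sys.argv[2]):
    t,g=sc(s,.052,-.1,.1); k=g>130; L.append((s,t[k].min(),t[k].max())); print(np.round(L[-1],4),round((L[-1][1]+L[-1][2])/2*1000,1))
print("rack top outer")
for s in(.02,.05,.08,.11):
    t,g=sc(s,.067,-.1,.1); k=g>110; print(s,t[k].min(),t[k].max())
E
python3 edge.py pics/t4.png "(-.14,-.13,-.12,-.11,-.1,-.09)"
```

```text
[-0.14   -0.0985  0.066 ] -16.2
[-0.13   -0.0965  0.0665] -15.0
[-0.12  -0.095  0.066] -14.5
[-0.11   -0.093   0.0665] -13.2
[-0.1   -0.091  0.066] -12.5
[-0.09   -0.0895  0.0665] -11.5
rack top outer
0.02 -0.07299999999999998 0.07250000000000015
0.05 -0.07299999999999998 0.07300000000000015
0.08 -0.07249999999999998 0.07300000000000015
0.11 -0.07249999999999998 0.07300000000000015
```

Box centred within 1 mm and parallel to the rack. Pushing in.

Call:
jog_arm(
  steps=[
    {"x": 14, "y": 0, "z": 0, "turn": 0, "hand": 80},
    {"x": 28, "y": 0, "z": 0, "turn": 0, "hand": 80},
    {"x": 42, "y": 0, "z": 0, "turn": 0, "hand": 80},
    {"x": 56, "y": 0, "z": 0, "turn": 0, "hand": 80},
    {"x": 70, "y": 0, "z": 0, "turn": 0, "hand": 80},
    {"x": 84, "y": 0, "z": 0, "turn": 0, "hand": 80},
    {"x": 98, "y": 0, "z": 0, "turn": 0, "hand": 80},
    {"x": 110, "y": 0, "z": 0, "turn": 0, "hand": 80},
  ],
)

```text
time: 8.82
tool_pos: [0.4603, 0.0466, 0.0384]
tool_rot: [-180.0, -0.0, 82.1]
ft_force: [-1.0, -2.8, 0.2]
grip_width: 0.0596
gripper_force: 1.3
```

Call:
jog_arm(
  steps=[
    {"x": 13, "y": 0, "z": 0, "turn": 0, "hand": 80},
    {"x": 26, "y": 0, "z": 0, "turn": 0, "hand": 80},
    {"x": 39, "y": 0, "z": 0, "turn": 0, "hand": 80},
    {"x": 52, "y": 0, "z": 0, "turn": 0, "hand": 80},
    {"x": 64, "y": 0, "z": 0, "turn": 0, "hand": 80},
    {"x": 74, "y": 0, "z": 0, "turn": 0, "hand": 80},
    {"x": 80, "y": 0, "z": 0, "turn": 0, "hand": 80},
  ],
)

```text
time: 9.7
tool_pos: [0.4714, 0.1251, 0.0386]
tool_rot: [180.0, 0.0, 82.1]
ft_force: [-1.3, -5.6, 5.5]
grip_width: 0.0599
gripper_force: 2.6
```

```bash
python3 -c "
from h import *
s=status.observe();p=s['tool_pos'];print(p,s['tool_rot'],s['ft_force'],'s rel',p[:2]@[.1375,.9905]-.2145,'t',p[:2]@[-.9905,.1375]+.4487)
p,d=cams.snapshot('wrist');a,_=cams.snapshot('top');cv2.imwrite('pics/t5.png',a[:,:,::-1])
cv2.imwrite('pics/c5.png',np.hstack([a[200:450,60:460,::-1],cv2.resize(p[:,:,::-1],(400,250))]))"
```

```text
[0.47143978 0.12509375 0.03858503] [1.79997646e+02 1.04404099e-02 8.21177963e+01] [-1.25163945 -5.56318232  5.46774669] s rel -0.02577166842423445 t -0.0010607143247692852
```

View pics/c5.png

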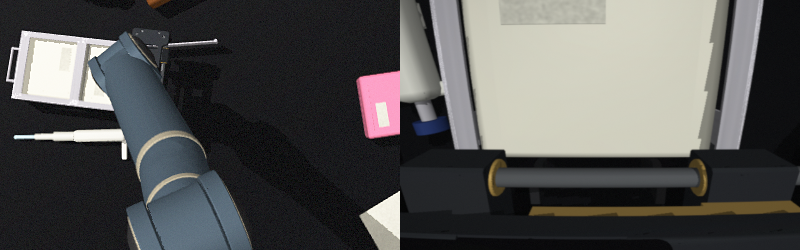

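The box lies cleanly between the rack walls in both views. It should be about 18 mm from home, so I'll go slowly and watch the force.

Call:
jog_arm(
  steps=[
    {"x": 4, "y": 0, "z": 0, "turn": 0, "hand": 80},
    {"x": 8, "y": 0, "z": 0, "turn": 0, "hand": 80},
    {"x": 11, "y": 0, "z": 0, "turn": 0, "hand": 80},
    {"x": 13, "y": 0, "z": 0, "turn": 0, "hand": 80},
    {"x": 14, "y": 0, "z": 0, "turn": 0, "hand": 80},
    {"x": 14, "y": 0, "z": 0, "turn": 0, "hand": 80},
  ],
)

```text
time: 10.55
tool_pos: [0.4729, 0.1367, 0.0384]
tool_rot: [-179.9, 0.2, 82.1]
ft_force: [-0.7, -6.4, 3.7]
grip_width: 0.0598
gripper_force: 3.4
```

Call:
jog_arm(
  steps=[
    {"x": 1, "y": 0, "z": 0, "turn": 0, "hand": 80},
    {"x": 2, "y": 0, "z": 0, "turn": 0, "hand": 80},
    {"x": 2, "y": 0, "z": 0, "turn": 0, "hand": 80},
  ],
)

```text
time: 10.92
tool_pos: [0.4729, 0.1378, 0.0384]
tool_rot: [-179.9, 0.3, 82.0]
ft_force: [-1.6, -8.5, 5.6]
grip_width: 0.0599
gripper_force: 4.3
```

Call:
jog_arm(
  steps=[
    {"x": 1, "y": 0, "z": 0, "turn": 0, "hand": 80},
    {"x": 2, "y": 0, "z": 0, "turn": 0, "hand": 80},
    {"x": 2, "y": 0, "z": 0, "turn": 0, "hand": 80},
  ],
)

```text
time: 11.3
tool_pos: [0.4728, 0.138, 0.0383]
tool_rot: [-179.9, 0.4, 82.0]
ft_force: [-1.2, -12.1, 7.8]
grip_width: 0.0599
gripper_force: 6.1
```

Call:
jog_arm(
  steps=[
    {"x": 2, "y": 0, "z": 0, "turn": 0, "hand": 80},
    {"x": 4, "y": 0, "z": 0, "turn": 0, "hand": 80},
    {"x": 5, "y": 0, "z": 0, "turn": 0, "hand": 80},
    {"x": 5, "y": 0, "z": 0, "turn": 0, "hand": 80},
  ],
)

```text
time: 11.8
tool_pos: [0.4728, 0.138, 0.0383]
tool_rot: [-179.7, 0.9, 81.9]
ft_force: [-4.0, -22.3, 15.1]
grip_width: 0.0596
gripper_force: 11.1
```

Call:
jog_arm(
  steps=[
    {"x": 2, "y": 0, "z": 0, "turn": 0, "hand": 80},
    {"x": 4, "y": 0, "z": 0, "turn": 0, "hand": 80},
    {"x": 4, "y": 0, "z": 0, "turn": 0, "hand": 80},
  ],
)

```text
time: 12.18
tool_pos: [0.4728, 0.1381, 0.0383]
tool_rot: [-179.6, 1.3, 81.8]
ft_force: [-4.1, -30.1, 20.5]
grip_width: 0.0596
gripper_force: 15.0
```

Firm against the stop at 30 N with no further travel. Backing off and moving outside the gate with the fingers shut.

Call:
jog_arm(
  steps=[
    {"x": -12, "y": 0, "z": 0, "turn": 0, "hand": 80},
    {"x": -30, "y": 0, "z": 0, "turn": 0, "hand": 80},
    {"x": -60, "y": 0, "z": 0, "turn": 0, "hand": 80},
    {"x": -70, "y": 0, "z": -40, "turn": 0, "hand": 80},
    {"x": -80, "y": 0, "z": -90, "turn": 0, "hand": 255},
    {"x": -130, "y": 20, "z": -110, "turn": 0, "hand": 255},
    {"x": -180, "y": 50, "z": -110, "turn": 0, "hand": 255},
    {"x": -220, "y": 90, "z": -110, "turn": 0, "hand": 255},
    {"x": -250, "y": 120, "z": -110, "turn": 0, "hand": 255},
    {"x": -250, "y": 120, "z": -110, "turn": 0, "hand": 255},
  ],
)

```text
time: 13.42
tool_pos: [0.5613, -0.116, 0.1481]
tool_rot: [179.9, -0.0, 81.8]
ft_force: [-0.0, 0.9, -0.7]
grip_width: 0.0078
gripper_force: 0.0
```

```bash
python3 -c "
from h import *
s=status.observe();p=s['tool_pos'];print(p,s['tool_rot'],s['time'],s['grip_width'])
p,d=cams.snapshot('scene');a,d=cams.snapshot('top');cv2.imwrite('pics/t6.png',a[:,:,::-1]);np.save('pics/t6d.npy',d)
cv2.imwrite('pics/c6.png',np.hstack([cv2.resize(a[210:330,60:300,::-1],None,fx=1.666,fy=1.666,interpolation=2)[:200,:400],p[200:400,310:610,::-1]]))"
```

```text
[ 0.56132183 -0.11597065  0.14813232] [ 1.79881239e+02 -3.44707847e-02  8.18140909e+01] 13.425 0.007817381127197936
```

View pics/c6.png

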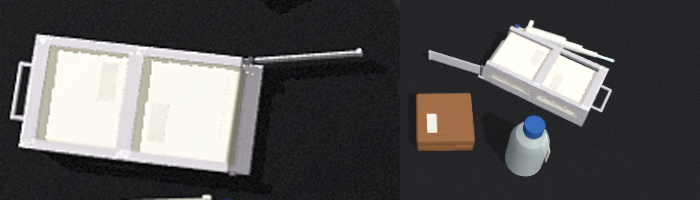

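The crop shows both boxes in the rack, the outer one behind a strip at the mouth, with the gate still open from (245,62) to (360,50). I'll check the depth profile along the axis and work out the gate path.

```bash
python3 - <<'E'
from h import *
d=np.load("pics/t6d.npy"); c,E=ext("top")
v,u=np.mgrid[210:330,60:300]; u=u.ravel();v=v.ravel(); z=d[v,u]
P=E[:3,3]+rays(c,E,np.c_[u,v])*z[:,None]; P=P[z>0]
X=np.array([.1375,.9905]);Y=np.array([-.9905,.1375])
s=P[:,:2]@X-.2145; t=P[:,:2]@Y+.4487; h=P[:,2]
for lo in np.arange(-.03,.29,.0025 if 0 else .004):
    k=(abs(t)<.05)&(s>=lo)&(s<lo+.004); w=(abs(abs(t)-.068)<.004)&(s>=lo)&(s<lo+.004)
    if lo<.03 or .11<lo<.17 or lo>.25: print("%.3f axis %.3f (%.3f) wall %.3f"%(lo,np.median(h[k]),h[k].max(),np.median(h[w]) if w.any() else 0))
# gate
k=(s<-.012)&(h>.03)&(h<.06)&(t<-.05); print("gate pts",k.sum(),s[k].min(),t[k][s[k]<s[k].min()+.01].mean()); f=np.polyfit(s[k],t[k],1); print(f, "at hinge s-8:",np.polyval(f,-.008),"q",90+np.degrees(np.arctan(f[0])))
E
```

```text
-0.030 axis -0.000 (0.006) wall -0.001
-0.026 axis 0.000 (0.007) wall -0.001
-0.022 axis -0.001 (0.007) wall -0.000
-0.018 axis 0.001 (0.007) wall 0.002
-0.014 axis 0.001 (0.008) wall 0.001
-0.010 axis 0.001 (0.008) wall 0.003
-0.006 axis 0.003 (0.053) wall 0.006
-0.002 axis 0.035 (0.062) wall 0.062
0.002 axis 0.054 (0.061) wall 0.062
0.006 axis 0.054 (0.062) wall 0.065
0.010 axis 0.054 (0.064) wall 0.067
0.014 axis 0.055 (0.062) wall 0.068
0.018 axis 0.055 (0.061) wall 0.067
0.022 axis 0.055 (0.060) wall 0.067
0.026 axis 0.055 (0.064) wall 0.066
0.110 axis 0.055 (0.062) wall 0.067
0.114 axis 0.055 (0.062) wall 0.067
0.118 axis 0.055 (0.073) wall 0.066
0.122 axis 0.065 (0.074) wall 0.068
0.126 axis 0.067 (0.075) wall 0.067
0.130 axis 0.067 (0.073) wall 0.068
0.134 axis 0.067 (0.076) wall 0.067
0.138 axis 0.066 (0.071) wall 0.067
0.142 axis 0.056 (0.062) wall 0.068
0.146 axis 0.055 (0.061) wall 0.066
0.150 axis 0.055 (0.064) wall 0.065
0.154 axis 0.056 (0.062) wall 0.066
0.158 axis 0.055 (0.060) wall 0.066
0.162 axis 0.055 (0.060) wall 0.068
0.166 axis 0.056 (0.065) wall 0.067
0.254 axis 0.066 (0.073) wall 0.066
0.258 axis 0.067 (0.073) wall 0.066
0.262 axis 0.065 (0.070) wall 0.065
0.266 axis 0.064 (0.065) wall 0.065
  return _methods._mean(a, axis=axis, dtype=dtype,
  ret = ret.dtype.type(ret / rcount)
Traceback (most recent call last):
ValueError: zero-size array to reduction operation maximum which has no identity
```

Box near face sits about 2 mm inside the mouth (the strap reads 2 mm closer than nominal, so the mouth is at s≈-0.002), so both boxes are home. Now the gate path.

```bash
python3 - <<'E'
from h import *
X=np.array([.1375,.9905]);Y=np.array([-.9905,.1375])
st=status.observe(); M=R.from_euler("xyz",st["tool_rot"],degrees=True).as_matrix()
for q in [118,112,105,98,91,84,77,70,63,56,49,42,35,28,21,14,7,0]:
    a=np.radians(q); g=np.array([-np.sin(a),np.cos(a)]); n=np.array([-np.cos(a),-np.sin(a)])
    h=.0105*abs(n[0])+.015*abs(n[1])
    r=np.array([-.0105,-.0735])+.105*g+(.0015+h)*n
    w=X*(r[0]+.2145)+Y*(r[1]-.4487)
    dl=M.T@(np.r_[w,.035]-st["tool_pos"])*1000
    print(q,(r*1000).round(),w.round(3),dl.round(1))
E
```

```text
118 [ -94. -140.] [0.6   0.038] [154.4  19.4 113.4]
112 [-101. -131.] [0.59  0.033] [147.8  10.  113.4]
105 [-107. -119.] [0.577 0.028] [141.3  -2.  113.3]
98 [-112. -106.] [0.563 0.025] [136.4 -15.  113.3]
91 [-115.  -92.] [0.549 0.024] [133.2 -28.7 113.3]
84 [-117.  -80.] [0.537 0.024] [131.6 -40.8 113.3]
77 [-117.  -68.] [0.525 0.026] [131.4 -52.8 113.3]
70 [-116.  -56.] [0.513 0.028] [132.7 -65.1 113.4]
63 [-113.  -43.] [0.501 0.033] [135.5 -77.4 113.4]
56 [-109.  -31.] [0.49  0.039] [139.8 -89.5 113.4]
49 [-103.  -19.] [0.479 0.046] [ 145.8 -101.2  113.4]
42 [-95.  -8.] [0.469 0.055] [ 153.3 -112.3  113.4]
35 [-86.   2.] [0.46  0.066] [ 162.4 -122.5  113.4]
28 [-76.  11.] [0.453 0.077] [ 172.9 -131.6  113.4]
21 [-64.  19.] [0.447 0.09 ] [ 184.8 -139.3  113.5]
14 [-51.  25.] [0.443 0.104] [ 197.7 -145.4  113.5]
7 [-37.  29.] [0.44  0.118] [ 211.5 -149.7  113.5]
0 [-22.  32.] [0.44  0.133] [ 226.  -152.2  113.5]
```

Call:
jog_arm(
  steps=[
    {"x": 50, "y": 5, "z": 0, "turn": 0, "hand": 255},
    {"x": 100, "y": 10, "z": 0, "turn": 0, "hand": 255},
    {"x": 148, "y": 12, "z": 0, "turn": 0, "hand": 255},
    {"x": 148, "y": 12, "z": 40, "turn": 0, "hand": 255},
    {"x": 148, "y": 12, "z": 80, "turn": 0, "hand": 255},
    {"x": 148, "y": 12, "z": 113, "turn": 0, "hand": 255},
    {"x": 148, "y": 12, "z": 113, "turn": 0, "hand": 255},
  ],
)

```text
time: 14.4
tool_pos: [0.5889, 0.0336, 0.0335]
tool_rot: [-179.7, 0.0, 82.3]
ft_force: [0.1, -0.3, -0.2]
grip_width: 0.0007
gripper_force: 0.0
```

Call:
jog_arm(
  steps=[
    {"x": -7, "y": -14, "z": 0, "turn": 0, "hand": 255},
    {"x": -12, "y": -27, "z": 0, "turn": 0, "hand": 255},
    {"x": -15, "y": -41, "z": 0, "turn": 0, "hand": 255},
    {"x": -16, "y": -53, "z": 0, "turn": 0, "hand": 255},
    {"x": -17, "y": -65, "z": 0, "turn": 0, "hand": 255},
    {"x": -15, "y": -77, "z": 0, "turn": 0, "hand": 255},
    {"x": -12, "y": -89, "z": 0, "turn": 0, "hand": 255},
    {"x": -8, "y": -101, "z": 0, "turn": 0, "hand": 255},
    {"x": -2, "y": -113, "z": 0, "turn": 0, "hand": 255},
    {"x": 5, "y": -124, "z": 0, "turn": 0, "hand": 255},
    {"x": 14, "y": -134, "z": 0, "turn": 0, "hand": 255},
    {"x": 14, "y": -134, "z": 0, "turn": 0, "hand": 255},
  ],
)

```text
time: 15.9
tool_pos: [0.46, 0.0654, 0.0355]
tool_rot: [-180.0, 0.0, 82.2]
ft_force: [0.5, 0.3, -0.6]
grip_width: 0.0003
gripper_force: 0.0
```

```bash
python3 -c "
from h import *
s=status.observe();p=s['tool_pos'];print(p,s['tool_rot'],s['ft_force'])
p,d=cams.snapshot('scene');a,d=cams.snapshot('wrist')
cv2.imwrite('pics/c7.png',np.hstack([cv2.resize(a[:,:,::-1],(400,300)),p[150:450,240:640,::-1]]))"
```

```text
[0.46003206 0.06539796 0.03551277] [-1.79955172e+02  6.02033815e-03  8.22291220e+01] [ 0.48266446  0.3286542  -0.57529429]
```

View pics/c7.png

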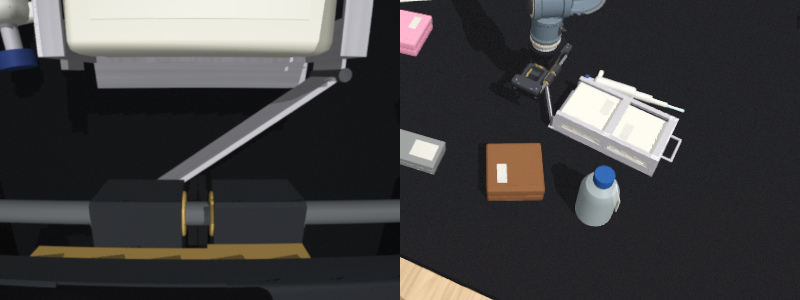

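The wrist view shows the gate at about 35°, from its hinge at (345,75) down to the fingers. Continuing to shut.

Call:
jog_arm(
  steps=[
    {"x": 10, "y": -9, "z": 0, "turn": 0, "hand": 255},
    {"x": 22, "y": -17, "z": 0, "turn": 0, "hand": 255},
    {"x": 35, "y": -23, "z": 0, "turn": 0, "hand": 255},
    {"x": 49, "y": -27, "z": 0, "turn": 0, "hand": 255},
    {"x": 57, "y": -29, "z": 0, "turn": 0, "hand": 255},
    {"x": 62, "y": -30, "z": 0, "turn": 0, "hand": 255},
    {"x": 64, "y": -30, "z": 0, "turn": 0, "hand": 255},
  ],
)

```text
time: 16.88
tool_pos: [0.4398, 0.1311, 0.0354]
tool_rot: [-180.0, 0.1, 82.1]
ft_force: [-0.0, -4.3, 3.3]
grip_width: 0.0003
gripper_force: 2.1
```

Call:
jog_arm(
  steps=[
    {"x": 1, "y": 0, "z": 0, "turn": 0, "hand": 255},
    {"x": 2, "y": 0, "z": 0, "turn": 0, "hand": 255},
    {"x": 3, "y": 0, "z": 0, "turn": 0, "hand": 255},
    {"x": 3, "y": 0, "z": 0, "turn": 0, "hand": 255},
  ],
)

```text
time: 17.38
tool_pos: [0.4397, 0.1312, 0.0354]
tool_rot: [-179.9, 0.3, 81.9]
ft_force: [-2.0, -7.9, 6.0]
grip_width: 0.0
gripper_force: 4.3
```

Hard stop: the gate is shut. I'll press a little more, retreat and look.

Call:
jog_arm(
  steps=[
    {"x": 3, "y": 0, "z": 0, "turn": 0, "hand": 255},
    {"x": 3, "y": 0, "z": 0, "turn": 0, "hand": 255},
    {"x": -15, "y": 0, "z": 0, "turn": 0, "hand": 255},
    {"x": -40, "y": 0, "z": 0, "turn": 0, "hand": 255},
    {"x": -60, "y": 0, "z": -40, "turn": 0, "hand": 255},
    {"x": -80, "y": 0, "z": -80, "turn": 0, "hand": 255},
    {"x": -120, "y": 10, "z": -120, "turn": 0, "hand": 255},
    {"x": -170, "y": 20, "z": -150, "turn": 0, "hand": 255},
    {"x": -220, "y": 30, "z": -150, "turn": 0, "hand": 255},
    {"x": -260, "y": 40, "z": -150, "turn": 0, "hand": 255},
    {"x": -260, "y": 40, "z": -150, "turn": 0, "hand": 255},
  ],
)

```text
time: 18.75
tool_pos: [0.4443, -0.1316, 0.1854]
tool_rot: [179.9, 0.0, 81.7]
ft_force: [-0.2, 0.3, -0.8]
grip_width: 0.0006
gripper_force: 0.0
```

```bash
python3 -c "
from h import *
s=status.observe();print(s['tool_pos'],s['ft_force'],s['time'])
p,d=cams.snapshot('scene');a,d=cams.snapshot('top')
cv2.imwrite('pics/c8.png',np.vstack([np.hstack([cv2.resize(a[210:330,60:220,::-1],(400,300),interpolation=2),cv2.resize(p[220:340,380:540,::-1],(400,300),interpolation=2)]),np.hstack([cv2.resize(a[:,:,::-1],(400,300)),cv2.resize(p[:,:,::-1],(400,300))])]))"
```

```text
[ 0.44434927 -0.13162427  0.18541893] [-0.16296792  0.27435638 -0.75347741] 18.75
```

View pics/c8.png

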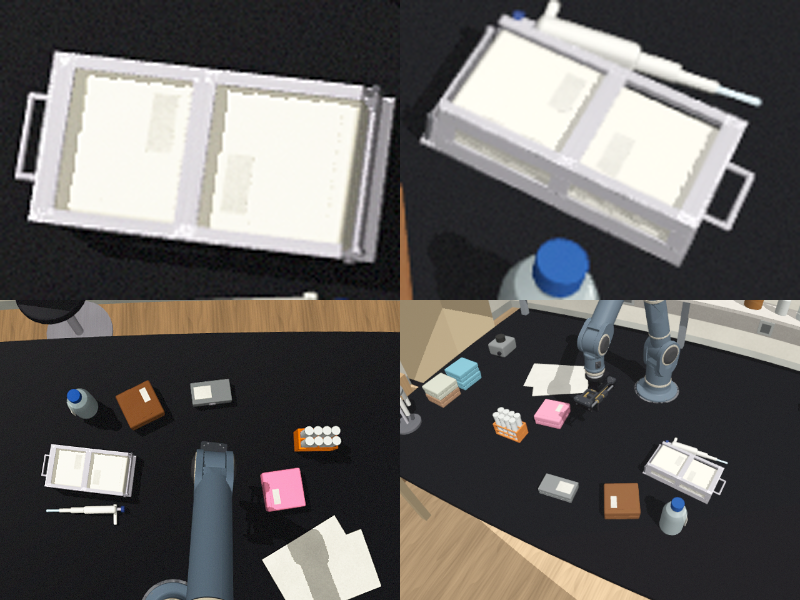

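The gate lies straight across the mouth (370,90 to 350,258 in the top-left panel), both boxes are home, and the other things haven't moved.

```bash
python3 -c "
from cell import env
print(env.job_done())"
```

```text
the job is handed in; nothing more can be done
None
```

The freezer box is in the rack, tight behind the stored box and pushed hard against the back. The gate is shut, nothing else on the bench was disturbed, and the job was handed in at about 19 s.

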